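Hang the tea infuser fully home on the slanted cup arm

TASK

Pick up the tea infuser and hang it on the long slanted arm of the cup stand: thread its eye over the tip along the arm, feeling for the rod if it sits askew, then slide it down, using the infuser itself to push the stiff rubber ring ahead of it, until the ring is fully home against the clamped collar. Keep it gentle (never more than about 15 N on the arm), leave the infuser hanging there, and do not disturb the other things on the counter.

Things in the scene. Friction and masses are not known exactly. Their poses are not given: they have to be found in the camera images.
- infuser: steel tea infuser, 100 to 180 g, upright on the counter: closed round basket 44 mm across, 48 mm tall, with a flat upright lug on top, 30 mm wide (along its y), 12 mm thick (along its x), reaching 92 mm above the underside. Origin: centre of the underside; z up, x along the eye's axis. A half turn about z changes nothing. Grip the lug across its width, level with the eye, leaving the eye free.
- eye (a point): centre of the infuser's hanging eye: a round through hole 15 mm in diameter, 12 mm long, with its axis along the infuser's x, 75 mm above the infuser's underside and 17 mm below the top of the lug
- stand: the fixed cup stand: round foot 136 mm across and 14 mm thick, post 22 mm across, ball knuckle of 16 mm radius with its centre 140 mm up. Origin: centre of the foot's underside; z up, the long slanted arm points to its -x. A shorter, thinner bare arm (50 mm, no ring) points to its +x and is not to be used.
- cup_arm: frame of the stand's long slanted arm as if set straight. Origin at the knuckle's centre, the rod's root; z along the arm to the tip, rising 30 degrees, y level, x square to it, mostly up (leaning 30 degrees away from the tip). The arm is a steel rod 12 mm in diameter, 105 mm long, round tip. NOT MEASURED: the rod sits askew, turned about x by up to 5 degrees either way, and stays so under 15 N.
- cup_arm_tip (a point): where the rod's tip would be if it sat straight: 105 mm from cup_arm's origin along its z. The real tip is off to either side (along cup_arm's y) by up to 9.5 mm; the rod's root is where cup_arm says.
- ring (a joint): gap (m) between the black rubber ring (22 mm across, 10 mm long) and the collar below it on the rod: 0 = home, growing to the tip, 8 to 14 mm at first. It stays where left and slides at about 5 N, plus the infuser's rubbing (which holds the infuser where left). NOT MEASURED: the steel collar (22 mm across, never slips) is clamped where the homed ring's tip-side face is 38 to 64 mm from the root.
- mug: white ceramic mug with a chipped rim, 80 mm in diameter, 92 mm tall with a handle; bystander, origin at the centre of its underside
- canister: aluminium twist-cap canister, 76 mm in diameter, 108 mm tall; bystander, origin at the centre of its underside
- coaster: round grey plastic coaster, 90 mm in diameter, 8 mm thick; bystander, origin at the centre of its underside
- kettle: steel cordless kettle, 160 mm in diameter, 218 mm tall, lid button on top; bystander, origin at the centre of its underside
- teapot: glass teapot, 124 mm in diameter, 118 mm tall; bystander, origin at the centre of its underside
- spoon: steel spoon 150 mm long, lying flat; bystander
Not all that is in view belongs to the job. What is shaped like the infuser but red is not meant.

How it is judged:
By the outcome, as a careful person would: the job done as asked, in the order asked, and still so for the second after the job is handed in, with the robot touching nothing.
It also fails if it takes over 72 s, if anything falls off the work surface, if the arm or the gripper's body presses on something with over 40 N, if the wrist force passes 120 N, or if a joint passes its speed limit or range.

ROBOT

A 7-joint arm with a two-finger parallel gripper is mounted at the origin on the work surface. World frame = base frame: x ahead of the robot, y to its left, z up, the work surface at z = 0. Lengths are in m, angles in rad, forces in N, time in s.
With the tool pointing down it reaches from about 0.4 to 0.85 m from the base axis. Payload 4.5 kg.
Tool frame: the origin (TCP) lies midway between the tips of the shut fingers; the grasp point (between the pads) lies 19 mm behind it; z points along the fingers, y is the direction in which the jaws open and shut (so a half turn about z gives the same grasp; the last joint's range is limited). The gripper opens to 88 mm and grips with 3 to 60 N. Pads are 18 mm wide; open, the fingers measure 123 mm over their backs; the gripper's body (75 mm by 187 mm) begins 45 mm behind the grasp point.
Start: joints at [0.034, 0.689, -0.195, 1.565, 0.157, 0.902, -0.215], TCP at [0.625, 0, 0.239] pointing down, gripper open.
Joint ranges: [-3.01, 3.01], [-0.46, 2.08], [-1.47, 1.51], [0.13, 2.56], [-1, 4.14], [0.04, 2.09], [-2.66, 2.66]. Speed limits (rad/s): [2.57, 2.57, 3.14, 3.14, 3.14, 3.14, 3.14].

INTERFACE

Orientations are given as a unit quaternion [x, y, z, w].
In Python, from plant import r gives the robot as it stands. The module is installed in compiled form; this text tells all that it offers.
- The arm moves only by the tool carry_out, never from a script. Its argument "commands" is a list of rows, each a list of 6 numbers: the shift along the tool's x, y, z in m, then the turn, a rotation vector about the tool's x, y, z in degrees. In form: [[dx, dy, dz, wx, wy, wz], ...]. A call has 1 to 12 rows; each row is the pose to reach, as a shift and turn from the pose commanded when the call began, along the tool's axes at that moment; what a row does not reach only later rows make up. A row lasts 1/10 s, in which the tool goes at most 50 mm and 8.59 degrees, less where a joint would pass 70% of its speed; a pose out of reach is approached as far as the arm can. A call with a gripper value outside its range is refused whole. "fingers" is the closure in counts, from 0 (fully open) to 255 (shut), set as the call begins (left out, the last holds). The fingers move at their own pace and stop on an object; "grip_force" is the grip in N (left out, the last holds). Time passes only in rows, so rows that repeat a pose let the fingers close. It gives the time, the measured TCP pose, the force and the opening at its end, in the units of the state.
- r.get_state(): the state, without advancing time (a new reading comes with each control period).
- r.snapshot(name): name is "scene" or "side" or "wrist"; returns a dict with "img" (420x560x3 uint8, blue, green, red), "intrinsics" (3x3 intrinsics, pixels), "extrinsics" (4x4, takes a point from camera to world coordinates); the wrist camera has in their place "tool_from_camera" (4x4, takes a point from camera to tool coordinates, whose origin is the TCP and whose axes are the flange's). Camera axes: x right, y down, z forward; pixel columns grow to the right and rows downward; lengths in m; the calibration is good to about 2 mm. A picture is of the moment at which its call begins: read the wrist's pose just before it. There is no depth.
- r.finish_job(): hands the job in, once; it reports no verdict.
Trained networks look in a picture, given as the dict that the camera call returned (one of the last four; its "shot" number tells which), for a name from the list of things; names that differ only in an ending like _2 or _b are one class to them, and where a whole thing is asked for, a point or a joint stands for the part that bears it (a point fixed in the world has none). Each returns a list of dicts, best first, with "p" (0 to 1); they miss things now and then, are a little off and sometimes report something else, mostly with a low value. They report only what shows in the picture. A call takes as long as a camera call. They do not tell look-alikes from the thing itself.
- r.spot_in(picture, label): "xyz" ([x, y, z] in m, in world coordinates, good to about 4 mm: the middle of the surface that is visible of it).
- r.spot_point(picture, label): "xyz" ([x, y, z] in m, in world coordinates, good to about 4 mm: a listed point, or the origin of a listed thing).
The state is a dict: "clock": time; "q": joint angles; "qd": joint speeds; "joint_torque": joint torques, N m; "tool_pos": TCP position; "eef_rot": TCP orientation; "contact_force": force on the tool from outside, world axes, zero at the start; "moment": the same for the moment, N m; "opening": opening from 0.0 (shut) to 1.0 (fully open).
Only numpy, scipy, OpenCV 4.12 (cv2) and the standard library are available. Lean on these libraries where they do the work, as an engineer would, in place of code of your own. Each camera call takes 0.05 s, during which the arm holds its last target.

## Working session

There is one attempt and no reset: what is moved stays moved. The work goes in short steps, Python scripts to look and compute and a tool call to move; the robot and the scene stay as the last step left them, time stands still between calls to the robot, and variables do not carry over. Pictures are saved under pics/ and viewed, and the job is handed in when it is done.

Besides the shell and the picture viewer there is one more tool, called after ">>>" as a command line: name --pt "numbers of a row" for each row, then --argument value for the rest. carry_out: Moves the arm, as the interface text tells. Its arguments: {"type":"object","properties":{"commands":{"type":"array","items":{"type":"array","items":{"type":"number"}}},"fingers":{"type":"number"},"grip_force":{"type":"number"}},"required":["commands"]}

```bash
mkdir -p pics
cat > h.py <<'E'
import numpy as np, cv2
from scipy.spatial.transform import Rotation as R
from plant import r
def snap(n,f):
    s=r.get_state(); p=r.snapshot(n); cv2.imwrite('pics/'+f,p['img']); return s,p
def camT(s,p):
    if 'extrinsics' in p: return np.array(p['extrinsics'])
    T=np.eye(4);T[:3,:3]=R.from_quat(s['eef_rot']).as_matrix();T[:3,3]=s['tool_pos'];return T@np.array(p['tool_from_camera'])
def proj(s,p,X):
    T=np.linalg.inv(camT(s,p));X=np.atleast_2d(X);c=X@T[:3,:3].T+T[:3,3];u=c@np.array(p['intrinsics']).T;return u[:,:2]/u[:,2:]
def ray(s,p,uv):
    T=camT(s,p);d=np.linalg.inv(p['intrinsics'])@np.array([*uv,1.]);d=T[:3,:3]@d;return T[:3,3],d/np.linalg.norm(d)
E
python3 - <<'E'
from h import *
np.set_printoptions(precision=4,suppress=True)
st=r.get_state();print(st)
for n in ['scene','side']:
    s,p=snap(n,n+'0.png'); print(n,camT(s,p)[:3])
    for l in ['infuser','stand','cup_arm','ring','mug','canister','coaster','kettle','teapot','spoon']:
        print(l,[(np.round(d['xyz'],3),round(d['p'],2)) for d in r.spot_point(p,l)[:3]])
    for l in ['eye','cup_arm_tip']:
        print(l,[(np.round(d['xyz'],3),round(d['p'],2)) for d in r.spot_point(p,l)[:3]])
    print('ringin',[(np.round(d['xyz'],3),round(d['p'],2)) for d in r.spot_in(p,'ring')[:3]])
E
```

```text
{'clock': 0.0, 'q': array([ 0.0338,  0.69  , -0.1945,  1.5663,  0.1574,  0.9025, -0.2151]), 'qd': array([ 0.0004, -0.0009, -0.0004, -0.0008, -0.0004, -0.0003,  0.0005]), 'joint_torque': array([  0.0003, -52.7572,  -1.2669, -15.3434,  -0.0526,   0.0066,
         0.0002]), 'tool_pos': array([ 0.6244, -0.    ,  0.2379]), 'eef_rot': array([ 0.707 ,  0.7072, -0.0007, -0.0006]), 'contact_force': array([-0.2494,  0.3526, -0.6841]), 'moment': array([-0.0582,  0.0602,  0.0304]), 'opening': 1.000218063593028}
scene [[ 0.8424  0.3727 -0.3892  0.901 ]
 [ 0.5386 -0.607   0.5843 -0.3671]
 [-0.0185 -0.7018 -0.7121  0.6933]]
infuser [(array([ 0.615,  0.111, -0.001]), 0.81), (array([ 0.55 ,  0.002, -0.004]), 0.66)]
stand [(array([ 0.604, -0.147,  0.002]), 0.77)]
cup_arm [(array([ 0.6  , -0.144,  0.14 ]), 0.79)]Traceback (most recent call last):
  File "<stdin>", line 7, in <module>
ValueError: it knows: canister, coaster, cup_arm, cup_arm tip, eye, infuser, kettle, mug, spoon, stand, teapot
```

Run:
```python
from h import *
np.set_printoptions(precision=4,suppress=True)
for n in ['scene','side']:
    s,p=snap(n,n+'1.png'); print(n,camT(s,p)[:3])
    for l in ['infuser','stand','cup_arm','mug','canister','coaster','kettle','teapot','spoon','eye','cup_arm tip']:
        print(l,[(np.round(d['xyz'],3),round(d['p'],2)) for d in r.spot_point(p,l)[:3]])
    try: print('ringin',[(np.round(d['xyz'],3),round(d['p'],2)) for d in r.spot_in(p,'ring')[:3]])
    except Exception as e: print(e)
```

```text
scene [[ 0.8424  0.3727 -0.3892  0.901 ]
 [ 0.5386 -0.607   0.5843 -0.3671]
 [-0.0185 -0.7018 -0.7121  0.6933]]
infuser [(array([0.615, 0.109, 0.001]), 0.94), (array([ 0.551,  0.003, -0.002]), 0.71)]
stand [(array([ 0.603, -0.148,  0.004]), 0.84)]
cup_arm [(array([ 0.6  , -0.143,  0.14 ]), 0.81)]
mug []
canister [(array([0.461, 0.096, 0.003]), 0.71)]
coaster [(array([ 0.387, -0.141, -0.002]), 0.96)]
kettle [(array([ 0.703,  0.372, -0.003]), 0.56), (array([ 0.604, -0.147,  0.002]), 0.34)]
teapot [(array([ 0.798,  0.088, -0.002]), 0.97), (array([ 0.519, -0.17 ,  0.19 ]), 0.46)]
spoon [(array([ 0.539,  0.414, -0.001]), 0.76)]
eye [(array([0.613, 0.116, 0.076]), 0.79), (array([0.548, 0.006, 0.075]), 0.64)]Traceback (most recent call last):
  File "<stdin>", line 6, in <module>
ValueError: it knows: canister, coaster, cup_arm, cup_arm tip, eye, infuser, kettle, mug, spoon, stand, teapot
```

View pics/scene0.png

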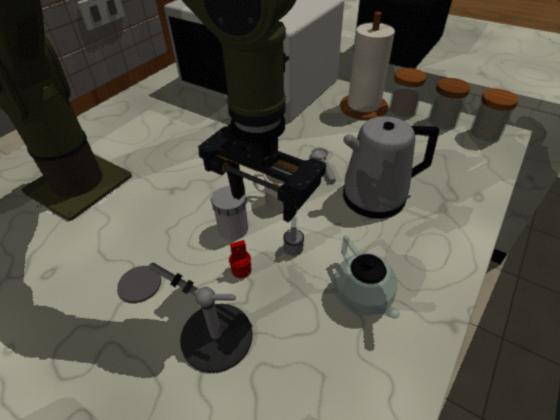

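The scene view shows the red decoy at (240,262), the steel infuser at (293,240) and the stand's long arm from (205,296) to the tip at (153,266). The collar and ring are at about (187,287) and (175,280).

Run:
```python
from h import *
np.set_printoptions(precision=4,suppress=True)
for n in ['scene','side','wrist']:
    s,p=snap(n,n+'1.png'); print(n,camT(s,p)[:3],p['intrinsics'][0])
    for l in ['infuser','stand','cup_arm','mug','eye','cup_arm_tip']:
        try: print(l,[(np.round(d['xyz'],3),round(d['p'],2),proj(s,p,d['xyz'])[0].round(0)) for d in r.spot_point(p,l)[:3]])
        except Exception as e: print(l,e)
    try: print('ringin',[(np.round(d['xyz'],3),round(d['p'],2)) for d in r.spot_in(p,'ring')[:3]])
    except Exception as e: print(e)
    if n!='wrist':
        big=cv2.resize(p['img'],None,fx=1,fy=1)
```

```text
scene [[ 0.8424  0.3727 -0.3892  0.901 ]
 [ 0.5386 -0.607   0.5843 -0.3671]
 [-0.0185 -0.7018 -0.7121  0.6933]] [388.2591   0.     279.8479]
infuser [(array([0.611, 0.111, 0.002]), 0.63, array([291., 248.])), (array([ 0.551,  0.002, -0.003]), 0.56, array([242., 272.]))]
stand [(array([ 0.603, -0.148,  0.005]), 0.61, array([216., 336.]))]
cup_arm [(array([0.509, 0.234, 0.004]), 0.65, array([282., 200.])), (array([ 0.601, -0.145,  0.139]), 0.56, array([205., 296.]))]
mug [(array([0.507, 0.233, 0.   ]), 0.79, array([282., 201.]))]
eye [(array([0.55 , 0.002, 0.074]), 0.72, array([238., 249.])), (array([0.612, 0.118, 0.078]), 0.71, array([293., 224.]))]
cup_arm_tip [(array([ 0.518, -0.17 ,  0.194]), 0.62, array([150., 266.]))]
ringin [(array([ 0.56 , -0.165,  0.173]), 0.38)]
side [[-0.8859 -0.2947  0.3583  0.2713]
 [-0.4636  0.5331 -0.7077  0.7189]
 [ 0.0175 -0.7931 -0.6089  0.686 ]] [439.4408   0.     276.5648]
infuser [(array([ 0.55 ,  0.008, -0.   ]), 0.95, array([307., 240.])), (array([0.614, 0.112, 0.004]), 0.84, array([261., 257.])), (array([ 0.517, -0.171,  0.193]), 0.2, array([357
[... 641 characters left out ...]
ray([357., 137.]))]
ringin [(array([ 0.555, -0.149,  0.173]), 0.56)]
wrist [[ 1.     -0.     -0.0006  0.6267]
 [-0.0002 -0.963  -0.2696  0.0692]
 [-0.0006  0.2696 -0.963   0.3843]] [327.4662   0.     283.2957]
infuser [(array([ 0.618,  0.111, -0.002]), 0.89, array([275.,  78.])), (array([ 0.547, -0.   , -0.002]), 0.77, array([217., 178.]))]
stand [(array([ 0.604, -0.145,  0.004]), 0.97, array([266., 289.]))]
cup_arm [(array([ 0.6  , -0.148,  0.143]), 0.91, array([254., 371.]))]
mug []
eye [(array([0.612, 0.115, 0.075]), 0.94, array([267.,  63.])), (array([ 0.547, -0.001,  0.075]), 0.76, array([201., 192.]))]
cup_arm_tip [(array([ 0.605, -0.151,  0.142]), 0.54, array([259., 373.]))]
ringin []
```

View pics/side1.png

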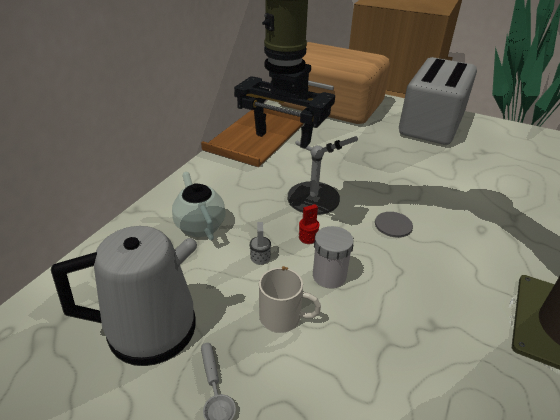

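View pics/wrist1.png

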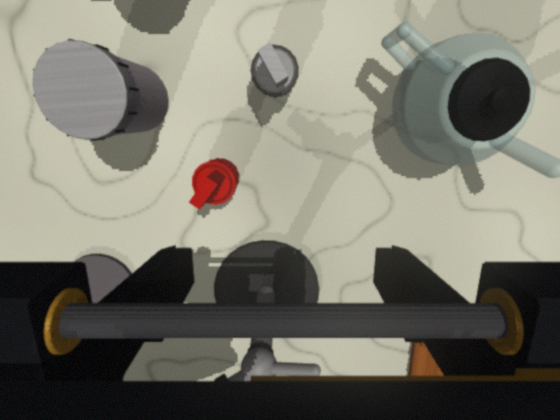

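Side view: steel infuser at (260,240), red decoy at (309,225), rod tip at (357,137). Wrist view: lug top runs from about (262,47) to (285,80). I'll zoom in for the lug's yaw and the rod tip.

Run:
```python
import cv2,numpy as np
w=cv2.imread('pics/wrist1.png')[30:110,230:320];a=cv2.resize(w,None,fx=5,fy=5,interpolation=2)
w=cv2.imread('pics/scene1.png')[250:310,130:250];b=cv2.resize(w,None,fx=5,fy=5,interpolation=2)
cv2.imwrite('pics/z1.png',a);cv2.imwrite('pics/z2.png',b)
w=cv2.imread('pics/side1.png')[125:175,280:380];b=cv2.resize(w,None,fx=6,fy=6,interpolation=2)
cv2.imwrite('pics/z3.png',b)
```

```text
(no output)
```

View pics/z1.png

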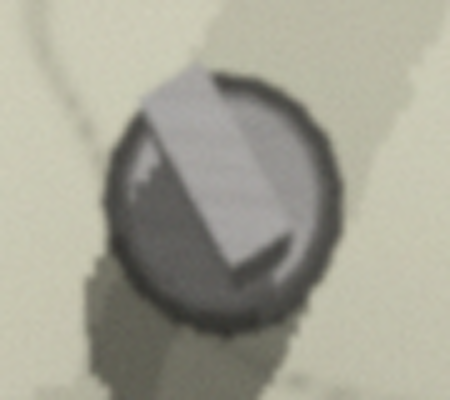

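View pics/z2.png

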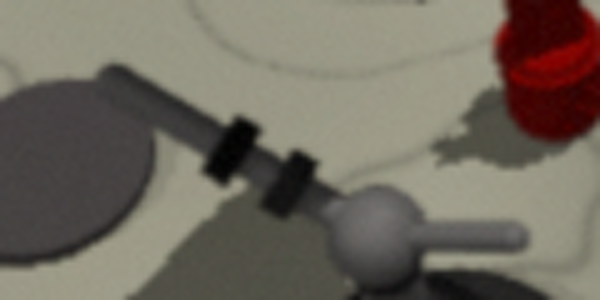

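View pics/z3.png

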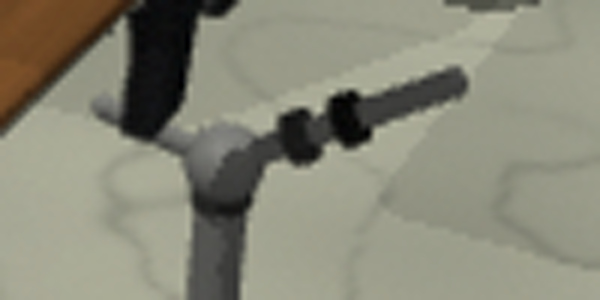

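Run:
```python
from h import *
np.set_printoptions(precision=4,suppress=True)
s,w=snap('wrist','t.png')
P=[]
for uv in [(258.6,50.6),(269.4,43),(288,77),(276.4,83.6)]:
    o,d=ray(s,w,uv);P.append(o+d*(0.092-o[2])/d[2])
P=np.array(P);print(P,P.mean(0))
m1=(P[0]+P[1])/2;m2=(P[2]+P[3])/2;v=m2-m1;print('yaw width',np.degrees(np.arctan2(v[1],v[0])),np.linalg.norm(v),np.linalg.norm(P[0]-P[1]))
_,a=snap('scene','t.png');_,b=snap('side','t.png')
def tri(u1,u2):
    o1,d1=ray(s,a,u1);o2,d2=ray(s,b,u2)
    A=np.stack([d1,-d2],1);t=np.linalg.lstsq(A,o2-o1,rcond=None)[0];x=o1+t[0]*d1;y=o2+t[1]*d2;return (x+y)/2,np.linalg.norm(x-y)
k,e=tri((205,296.4),(317,152.5));t,e2=tri((152,265.5),(356,139));print(k,e,t,e2)
print('ring',tri((176.4,280),(338,144.7)),'collar',tri((188,286.6),(330,147.3)))
v=t-k;print(np.degrees(np.arctan2(v[1],v[0])),np.linalg.norm(v),np.degrees(np.arcsin(v[2]/np.linalg.norm(v))))
print(np.array(w['tool_from_camera']))
```

```text
[[0.6064 0.1215 0.092 ]
 [0.6153 0.1271 0.092 ]
 [0.6305 0.1014 0.092 ]
 [0.6208 0.0962 0.092 ]] [0.6182 0.1115 0.092 ]
yaw width -59.907534939749 0.029506919264849423 0.010526970136102244
[ 0.6018 -0.1457  0.1405] 0.001397816251927085 [ 0.5177 -0.1669  0.1899] 0.00031351914362263793
ring (array([ 0.5564, -0.1582,  0.1683]), np.float64(0.00038670480027460237)) collar (array([ 0.5745, -0.1538,  0.1582]), np.float64(0.0012844820748698315))
-165.8462444890371 0.09989199688078546 29.63656367696899
[[-0.0002 -0.963  -0.2696  0.0692]
 [ 1.     -0.     -0.0006  0.0017]
 [ 0.0006 -0.2696  0.963  -0.1456]
 [ 0.      0.      0.      1.    ]]
```

>>> carry_out --pt "0.02 0 0.01 0 0 8.5" --pt "0.05 -0.003 0.03 0 0 17" --pt "0.08 -0.006 0.05 0 0 25.5" --pt "0.1115 -0.006 0.07 0 0 34" --pt "0.1115 -0.006 0.078 0 0 42.5" --pt "0.1115 -0.006 0.078 0 0 51" --pt "0.1115 -0.006 0.078 0 0 60" --pt "0.1115 -0.006 0.078 0 0 60" --pt "0.1115 -0.006 0.078 0 0 60" --fingers 0

```text
clock: 3.0
tool_pos: [0.619, 0.1117, 0.1608]
eef_rot: [0.965, 0.261, 0.0, 0.0]
contact_force: [0.5, 0.4, -0.4]
opening: 0.999
```

Run:
```python
from h import *
np.set_printoptions(precision=4,suppress=True)
s,w=snap('wrist','w2.png');print(s['clock'],s['tool_pos'],R.from_quat(s['eef_rot']).as_matrix(),s['q'],s['contact_force'])
print([(np.round(d['xyz'],4),d['p'],proj(s,w,d['xyz'])[0]) for d in r.spot_point(w,'eye')])
c=w['img'][100:400,130:430];cv2.imwrite('pics/z4.png',cv2.resize(c,None,fx=2,fy=2,interpolation=2))
```

```text
3.0 [0.619  0.1117 0.1608] [[ 0.8642  0.5031  0.0001]
 [ 0.5031 -0.8642 -0.0001]
 [ 0.      0.0002 -1.    ]] [-0.3185  0.7914  0.1219  1.6345 -0.1308  0.7236 -1.178 ] [ 0.4598  0.4401 -0.4279]
[(array([0.6135, 0.1151, 0.0771]), 0.78, array([274.4413, 221.126 ])), (array([0.5506, 0.0014, 0.0758]), 0.66, array([355.6738, 348.5587]))]
```

View pics/w2.png

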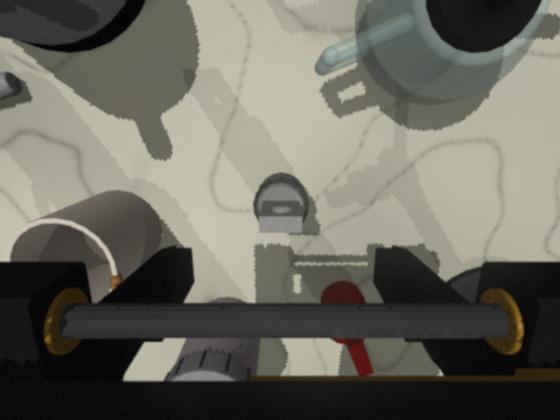

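The lug is now at (281,222), squared up between the fingers. Zooming in.

Run:
```python
import cv2
w=cv2.imread('pics/w2.png')[165:245,240:325];cv2.imwrite('pics/z5.png',cv2.resize(w,None,fx=7,fy=7,interpolation=2))
```

```text
(no output)
```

View pics/z5.png

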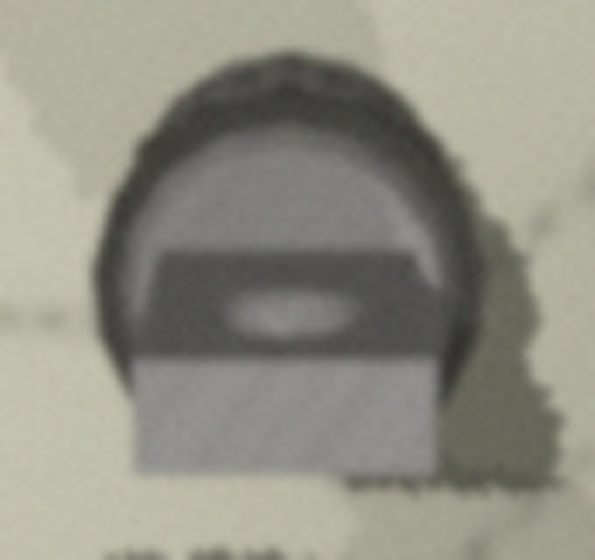

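Run:
```python
from h import *
np.set_printoptions(precision=4,suppress=True)
s,w=snap('wrist','t.png');P=[]
for u,v in [(135,357),(437,354),(437,472),(135,475)]:
    o,d=ray(s,w,(u/7+240,v/7+165));P.append(o+d*(0.092-o[2])/d[2])
P=np.array(P);M=R.from_quat(s['eef_rot']).as_matrix();L=(P-s['tool_pos'])@M;print(L,L.mean(0))
v=(L[1]+L[2]-L[0]-L[3])/2;print('turn about tool z',np.degrees(np.arctan2(v[1],v[0])),np.linalg.norm(v))
```

```text
[[ 0.0054 -0.0156  0.0689]
 [ 0.0057  0.0139  0.0689]
 [-0.0066  0.0141  0.0688]
 [-0.0069 -0.0159  0.0689]] [-0.0006 -0.0009  0.0689]
turn about tool z 89.40067981656995 0.029744505427332747
```

>>> carry_out --pt "-0.0005 -0.001 0.03 0 0 -0.5" --pt "-0.0005 -0.001 0.06 0 0 -0.5" --pt "-0.0005 -0.001 0.09 0 0 -0.5" --pt "-0.0005 -0.001 0.105 0 0 -0.5" --pt "-0.0005 -0.001 0.105 0 0 -0.5" --pt "-0.0005 -0.001 0.105 0 0 -0.5"

```text
clock: 3.75
tool_pos: [0.6188, 0.1121, 0.0565]
eef_rot: [0.965, 0.263, 0.001, 0.0]
contact_force: [0.4, -1.1, -0.3]
opening: 0.997
```

>>> carry_out --pt "0 0 0 0 0 0" --pt "0 0 0 0 0 0" --pt "0 0 0 0 0 0" --pt "0 0 0 0 0 0" --pt "0 0 0 0 0 0" --pt "0 0 0 0 0 0" --pt "0 0 0 0 0 0" --pt "0 0 0 0 0 0" --pt "0 0 0 0 0 0" --pt "0 0 0 0 0 0" --fingers 255 --grip_force 40

```text
clock: 4.75
tool_pos: [0.6181, 0.1122, 0.0557]
eef_rot: [0.965, 0.263, -0.0, -0.0]
contact_force: [0.5, 0.5, -0.0]
opening: 0.337
```

```bash
cat >> h.py <<'E'
def frame(az,el):
    az,el=np.radians([az,el]);u=np.array([np.cos(az)*np.cos(el),np.sin(az)*np.cos(el),np.sin(el)])
    y=np.array([-np.sin(az),np.cos(az),0]); 
    x=-u  # tool x away from the tip?
    return u,y
def toolR(az,el):
    u,y=frame(az,el)
    z=np.cross(u,y); 
    if z[2]>0: z=-z
    x=np.cross(y,z); return np.stack([x,y,z],1)
def rel(s,Rt,eye,e=np.array([0,0,-0.0193])):
    """shift and turn (tool axes now) so that eye point lands at `eye` with orientation Rt"""
    M=R.from_quat(s['eef_rot']).as_matrix()
    t=eye-Rt@e
    return M.T@(t-s['tool_pos']), np.degrees(R.from_matrix(M.T@Rt).as_rotvec())
E
python3 - <<'E'
from h import *
np.set_printoptions(precision=4,suppress=True)
s=r.get_state();M=R.from_quat(s['eef_rot']).as_matrix();print(s['tool_pos'],M,s['q'],s['contact_force'])
for az in (-165.85,14.15):
    print(az)
Rt=toolR(-165.85,29.8);print(Rt)
u,_=frame(-165.85,29.8)
tip=np.array([.5177,-.1669,.1905])
for off in (.0,.03,.06):
    print(off,rel(s,Rt,tip+u*off))
E
```

```text
[0.6181 0.1122 0.0557] [[ 0.8616  0.5076 -0.0001]
 [ 0.5076 -0.8616  0.    ]
 [-0.     -0.0001 -1.    ]] [-0.3018  0.9415  0.0896  1.6836 -0.1454  0.5231 -1.1612] [ 0.4804  0.4933 -0.002 ]
-165.85
14.15
[[ 0.8414  0.2445 -0.4819]
 [ 0.2121 -0.9697 -0.1215]
 [-0.497   0.     -0.8678]]
0.0 (array([-0.2373,  0.1868, -0.1181]), array([  4.2496, -29.5934,  15.9832]))
0.03 (array([-0.2623,  0.1795, -0.133 ]), array([  4.2496, -29.5934,  15.9832]))
0.06 (array([-0.2873,  0.1722, -0.1479]), array([  4.2496, -29.5934,  15.9832]))
```

>>> carry_out --pt "0 0 -0.03 0 0 0" --pt "0 0 -0.07 0 0 0" --pt "0 0 -0.11 0 0 0" --pt "0 0 -0.15 0 0 0" --pt "0 0 -0.19 0 0 0" --pt "0 0 -0.22 0 0 0" --pt "0 0 -0.22 0 0 0" --pt "0 0 -0.22 0 0 0"

```text
clock: 5.55
tool_pos: [0.6178, 0.1121, 0.2757]
eef_rot: [0.965, 0.263, 0.0, -0.0]
contact_force: [0.2, 0.2, -1.7]
opening: 0.336
```

>>> carry_out --pt "-0.035 0.02 0 0 0 0" --pt "-0.07 0.04 0 0.5 -3.5 2" --pt "-0.105 0.06 0 1 -7 4" --pt "-0.14 0.085 0 1.5 -11 6" --pt "-0.175 0.105 0 2.1 -15 8" --pt "-0.21 0.125 0 2.7 -19 10" --pt "-0.245 0.147 0 3.2 -23 12" --pt "-0.287 0.172 0 3.8 -27 14" --pt "-0.287 0.172 0 4.2 -29.6 16" --pt "-0.287 0.172 0.02 4.2 -29.6 16" --pt "-0.287 0.172 0.02 4.2 -29.6 16" --pt "-0.287 0.172 0.02 4.2 -29.6 16"

```text
clock: 6.75
tool_pos: [0.4572, -0.1813, 0.2548]
eef_rot: [0.959, 0.119, -0.257, 0.032]
contact_force: [0.6, 0.2, -0.3]
opening: 0.334
```

Run:
```python
from h import *
np.set_printoptions(precision=4,suppress=True)
s=r.get_state();M=R.from_quat(s['eef_rot']).as_matrix();print(s['clock'],s['tool_pos'],M,s['q'],s['contact_force'],s['opening'])
Rt=toolR(-165.85,29.8)
u,_=frame(-165.85,29.8)
tip=np.array([.5177,-.1669,.1905])
for off in (.0,.02,.06):
    print(off,rel(s,Rt,tip+u*off))
for n in('scene','side','wrist'):
    s,p=snap(n,n+'3.png')
    for l in ('eye','cup_arm_tip','cup_arm'): print(n,l,[(np.round(d['xyz'],4),round(d['p'],2)) for d in r.spot_point(p,l)])
```

```text
6.75 [ 0.4572 -0.1813  0.2548] [[ 0.8399  0.2448 -0.4844]
 [ 0.2123 -0.9696 -0.1218]
 [-0.4995 -0.0006 -0.8663]] [-0.0201  0.7498  0.3226  1.5907  0.0334  1.2904 -1.0687] [ 0.5582  0.1764 -0.3195] 0.3341963388964632
0.0 (array([0.086 , 0.0009, 0.044 ]), array([-0.0188,  0.1685,  0.0336]))
0.02 (array([0.066 , 0.0009, 0.044 ]), array([-0.0188,  0.1685,  0.0336]))
0.06 (array([0.026 , 0.0008, 0.0441]), array([-0.0188,  0.1685,  0.0336]))
scene eye [(array([0.5505, 0.0009, 0.0768]), 0.7), (array([ 0.602 , -0.1465,  0.0012]), 0.56)]
scene cup_arm_tip [(array([ 0.5202, -0.1719,  0.1908]), 0.63)]
scene cup_arm [(array([ 0.6   , -0.1443,  0.1399]), 0.97), (array([ 0.7024,  0.3724, -0.0008]), 0.54)]
side eye [(array([0.5503, 0.0031, 0.0738]), 0.87), (array([ 0.4678, -0.1754,  0.2745]), 0.75)]
side cup_arm_tip [(array([ 0.5119, -0.1716,  0.1957]), 0.78)]
side cup_arm [(array([ 0.6024, -0.1484,  0.137 ]), 0.67), (array([ 0.3902, -0.1412, -0.0044]), 0.62)]
wrist eye [(array([ 0.4653, -0.1768,  0.2727]), 0.61)]
wrist cup_arm_tip [(array([ 0.5195, -0.1719,  0.1951]), 0.63)]
wrist cup_arm []
```

View pics/scene3.png

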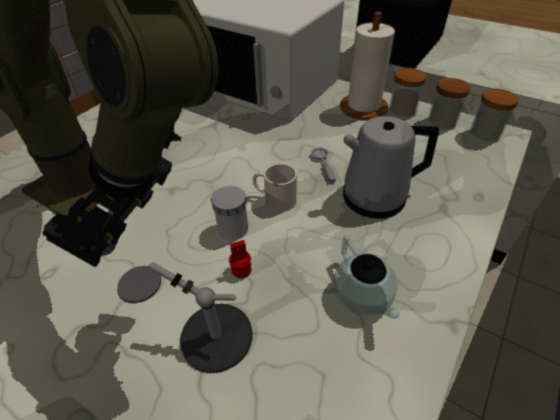

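View pics/side3.png

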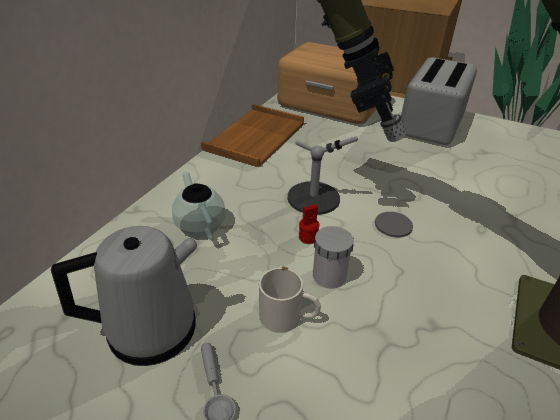

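View pics/wrist3.png

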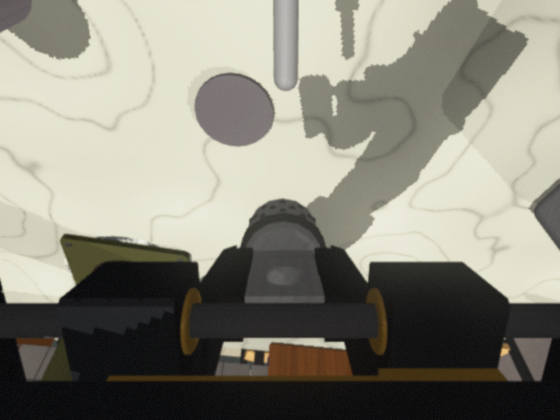

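The wrist view shows the held lug with its eye at (283,277) and the rod tip at (286,82), with the rod nearly vertical in the picture. Measuring the rod edges.

Run:
```python
from h import *
np.set_printoptions(precision=4,suppress=True)
s,p=snap('wrist','t.png');M=R.from_quat(s['eef_rot']).as_matrix()
g=cv2.GaussianBlur(cv2.cvtColor(p['img'],6),(3,3),0).astype(int)
c=[]
for v in range(4,84,8):
    row=g[v,255:320];d=np.diff(row);l=np.argmin(d[10:35])+10;rr=np.argmax(d[30:60])+30;c.append((v,255+l+.5,255+rr+.5))
print(np.array(c))
K=p['intrinsics'];Tc=np.array(p['tool_from_camera'])
# rod ray crossing with horizontal-ish plane: tool plane z=const containing rod axis
tip=np.array([.5177,-.1669,.1905]);zt=(M.T@(tip-s['tool_pos']))
print('tip in tool (tri)',zt,'proj',proj(s,p,tip))
kn=np.array([.6018,-.1457,.1405]);kt=(M.T@(kn-s['tool_pos']));print('knuckle',kt)
for v,l,rr in c:
    d=Tc[:3,:3]@np.linalg.inv(K)@np.array([(l+rr)/2,v,1]);o=Tc[:3,3];t=(zt[2]-o[2])/d[2];print(v,o+d*t, (rr-l)*t/K[0][0])
z=cv2.resize(p['img'][190:310,230:340],None,fx=5,fy=5,interpolation=2);cv2.imwrite('pics/z6.png',z)
print('eye proj',proj(s,p,s['tool_pos']+M@np.array([-.006,0,-.0193])))
```

```text
[[  4.  272.5 298.5]
 [ 12.  272.5 298.5]
 [ 20.  272.5 298.5]
 [ 28.  272.5 298.5]
 [ 36.  272.5 298.5]
 [ 44.  272.5 298.5]
 [ 52.  273.5 297.5]
 [ 60.  273.5 297.5]
 [ 68.  272.5 297.5]
 [ 76.  272.5 297.5]]
tip in tool (tri) [0.0857 0.0001 0.0262] proj [[282.6977  85.6873]]
knuckle [0.1858 0.0001 0.0265]
4 [0.1215 0.0015 0.0262] 0.012113568443467884
12 [0.1182 0.0015 0.0262] 0.012184681452727617
20 [0.1148 0.0015 0.0262] 0.012256634333907755
28 [0.1114 0.0015 0.0262] 0.012329442054206847
36 [0.108  0.0015 0.0262] 0.012403119938585467
44 [0.1045 0.0015 0.0262] 0.012477683680519972
52 [0.101  0.0015 0.0262] 0.011587522479827575
60 [0.0974 0.0015 0.0262] 0.011658030849980322
68 [0.0938 0.0013 0.0262] 0.012218134952119231
76 [0.0902 0.0013 0.0262] 0.012293396461592446
eye proj [[282.2729 299.4092]]
```

View pics/z6.png

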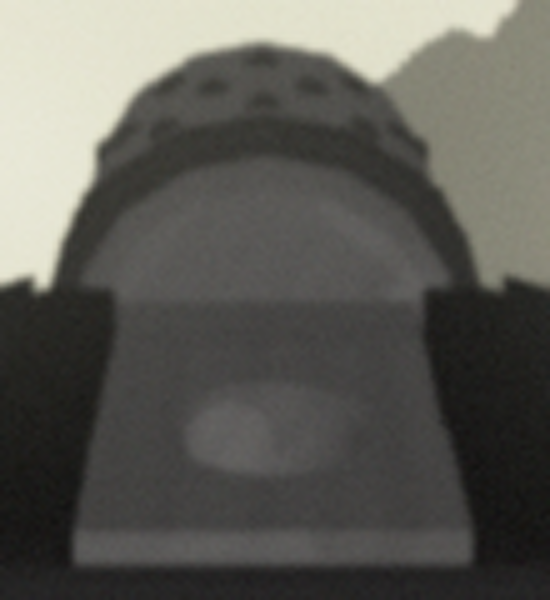

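>>> carry_out --pt "0 0.0005 0.02 0 0.1 0" --pt "0 0.0005 0.04 0 0.1 0" --pt "0 0.0005 0.0455 0 0.1 0" --pt "0.02 0.0005 0.0455 0 0.1 0" --pt "0.04 0.0005 0.0455 0 0.1 0" --pt "0.055 0.0005 0.0455 0 0.1 0" --pt "0.06 0.0005 0.0455 0 0.1 0" --pt "0.06 0.0005 0.0455 0 0.1 0" --pt "0.06 0.0005 0.0455 0 0.1 0"

```text
clock: 8.3
tool_pos: [0.4863, -0.1755, 0.187]
eef_rot: [0.959, 0.119, -0.254, 0.032]
contact_force: [0.3, 0.9, -1.6]
opening: 0.341
```

Run:
```python
from h import *
np.set_printoptions(precision=4,suppress=True)
s,p=snap('wrist','w4.png');M=R.from_quat(s['eef_rot']).as_matrix();print(s['clock'],s['tool_pos'],s['contact_force'],s['moment'])
tip=np.array([.5177,-.1669,.1905]);zt=(M.T@(tip-s['tool_pos']));print(zt,proj(s,p,tip))
print('eye front proj',proj(s,p,s['tool_pos']+M@np.array([.006,0,-.0193])))
f=lambda x,y,z:proj(s,p,s['tool_pos']+M@np.array([x,y,z]))[0]
print('lug top',f(.006,0,-.036),f(-.006,0,-.036))
cv2.imwrite('pics/z7.png',cv2.resize(p['img'][130:310,200:370],None,fx=3.3,fy=3.3,interpolation=2))
for n in('side','scene'): 
  s,p=snap(n,n+'4.png')
  c=f'{n}'
  cv2.imwrite(f'pics/z8{n}.png',cv2.resize(p['img'][100:200,290:430] if n=='side' else p['img'][210:320,80:240],None,fx=4.5,fy=4.5,interpolation=2))
```

```text
8.3 [ 0.4863 -0.1755  0.187 ] [ 0.257   0.8789 -1.5597] [ 0.183  -0.49    0.0384]
[ 0.0265 -0.0007 -0.0192] [[280.4841 229.0525]]
eye front proj [[282.2521 274.4853]]
lug top [282.098  294.9524] [282.1283 322.5104]
```

View pics/z7.png

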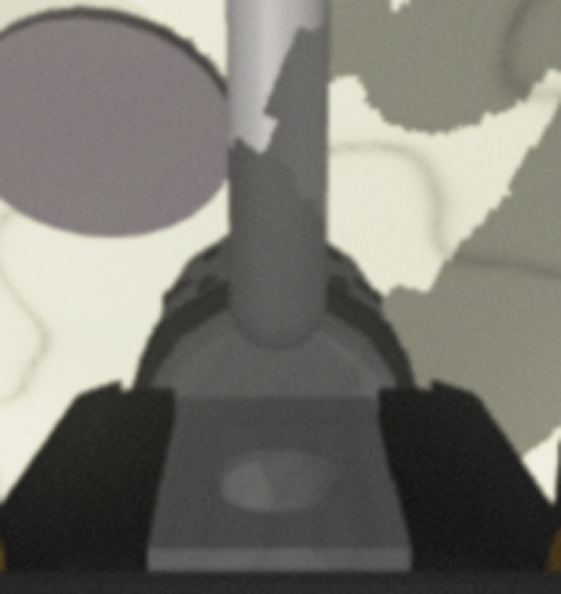

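View pics/z8side.png

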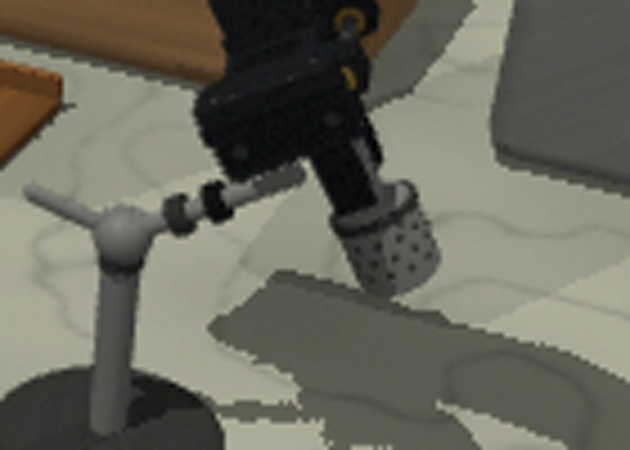

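View pics/z8scene.png

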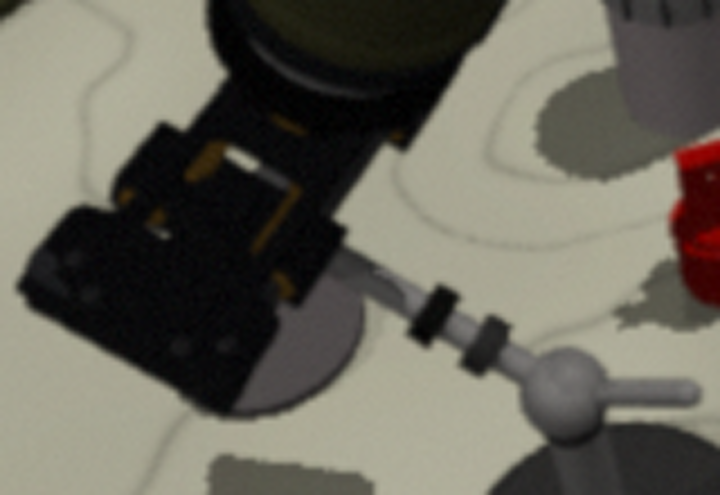

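Rod axis (col 284.4) and lug/eye (col 284.5) line up in the wrist picture, and the rod's slope and height agree with the triangulation. Advancing gently.

>>> carry_out --pt "0.005 0 0 0 0 0" --pt "0.01 0 0 0 0 0" --pt "0.014 0 0 0 0 0" --pt "0.016 0 0 0 0 0" --pt "0.017 0 0 0 0 0" --pt "0.018 0 0 0 0 0" --pt "0.019 0 0 0 0 0" --pt "0.02 0 0 0 0 0" --pt "0.02 0 0 0 0 0"

```text
clock: 9.35
tool_pos: [0.5037, -0.1708, 0.1765]
eef_rot: [0.959, 0.119, -0.254, 0.032]
contact_force: [-0.8, 0.2, -1.5]
opening: 0.334
```

>>> carry_out --pt "0.001 0 0 0 0 0" --pt "0.002 0 0 0 0 0" --pt "0.003 0 0 0 0 0" --pt "0.003 0 0 0 0 0"

```text
clock: 9.75
tool_pos: [0.5063, -0.1701, 0.1749]
eef_rot: [0.959, 0.119, -0.254, 0.032]
contact_force: [-0.3, 0.0, -1.3]
opening: 0.337
```

```bash
cat > st.py <<'E'
from h import *
np.set_printoptions(precision=4,suppress=True)
s=r.get_state();M=R.from_quat(s['eef_rot']).as_matrix();e=s['tool_pos']+M@np.array([0,0,-.0193])
print(s['clock'],'eye',e,'F tool',M.T@s['contact_force'],'mom tool',M.T@s['moment'],s['opening'])
k=np.array([.6018,-.1457,.1405]);print('eye in tool rel knuckle',M.T@(e-k))
E
python3 st.py
python3 - <<'E'
from h import *
s,p=snap('wrist','w5.png')
cv2.imwrite('pics/z9.png',cv2.resize(p['img'][130:310,200:370],None,fx=3.3,fy=3.3,interpolation=2))
E
```

```text
9.75 eye [ 0.5156 -0.1677  0.1917] F tool [ 0.4419 -0.1022  1.2771] mom tool [ 0.0997  0.468  -0.0346] 0.3367999334009113
eye in tool rel knuckle [-0.1027  0.0003 -0.0004]
```

View pics/z9.png

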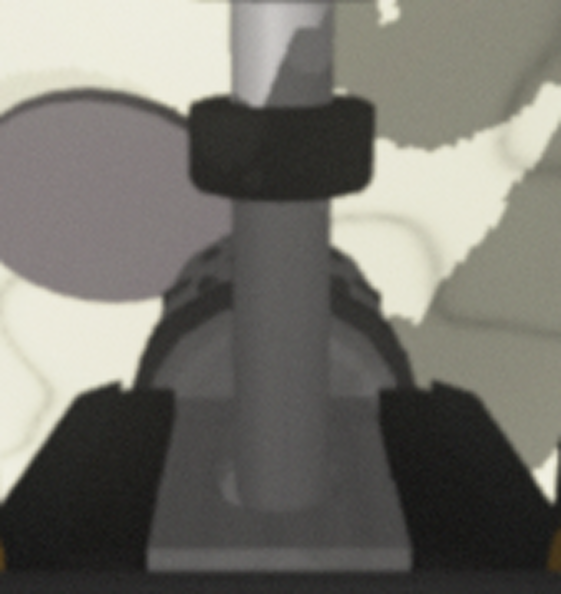

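The tip is inside the eye with no contact force. Advancing along the rod.

>>> carry_out --pt "0.002 0.0005 0 0 0 0" --pt "0.004 0.0005 0 0 0 0" --pt "0.006 0.0005 0 0 0 0" --pt "0.008 0.0005 0 0 0 0" --pt "0.01 0.0005 0 0 0 0" --pt "0.012 0.0005 0 0 0 0" --pt "0.012 0.0005 0 0 0 0"

```text
clock: 10.5
tool_pos: [0.5166, -0.168, 0.1689]
eef_rot: [0.959, 0.119, -0.254, 0.032]
contact_force: [0.5, -0.5, -1.6]
opening: 0.331
```

```bash
python3 st.py
python3 - <<'E'
from h import *
s,p=snap('wrist','w6.png')
cv2.imwrite('pics/z10.png',cv2.resize(p['img'][130:310,200:370],None,fx=3.3,fy=3.3,interpolation=2))
E
```

```text
10.5 eye [ 0.5259 -0.1656  0.1856] F tool [1.0717 0.6284 1.2515] mom tool [ 0.0877  0.4758 -0.0618] 0.3312784873857338
eye in tool rel knuckle [-0.0905  0.0008 -0.0003]
```

View pics/z10.png

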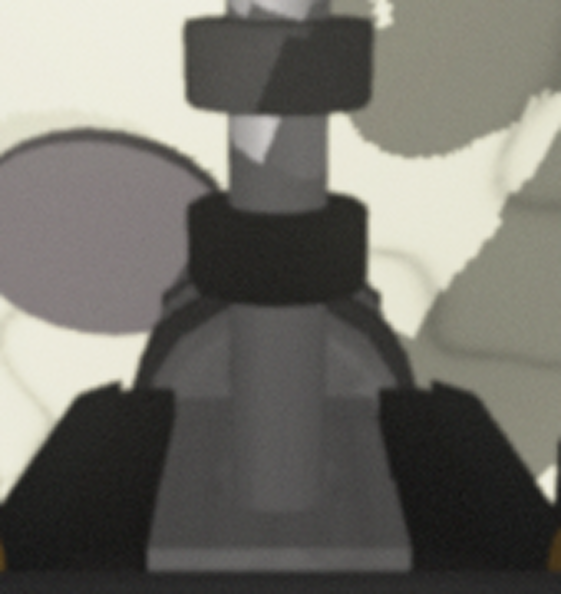

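Threaded and still free. In the crop the ring is at (278,250), the collar at (278,65), and the gap is about 10 mm. Continuing.

>>> carry_out --pt "0.002 -0.0002 0 0 0 0" --pt "0.004 -0.0002 0 0 0 0" --pt "0.006 -0.0002 0 0 0 0" --pt "0.008 -0.0002 0 0 0 0" --pt "0.01 -0.0002 0 0 0 0" --pt "0.012 -0.0002 0 0 0 0" --pt "0.014 -0.0002 0 0 0 0" --pt "0.016 -0.0002 0 0 0 0" --pt "0.017 -0.0002 0 0 0 0" --pt "0.018 -0.0002 0 0 0 0" --pt "0.018 -0.0002 0 0 0 0"

```text
clock: 11.65
tool_pos: [0.5316, -0.1641, 0.1601]
eef_rot: [0.959, 0.119, -0.254, 0.032]
contact_force: [-0.3, -0.5, -1.3]
opening: 0.336
```

```bash
python3 st.py
python3 - <<'E'
from h import *
s,p=snap('wrist','w7.png')
cv2.imwrite('pics/z11.png',cv2.resize(p['img'][130:310,200:370],None,fx=3.3,fy=3.3,interpolation=2))
E
```

```text
11.65 eye [ 0.5409 -0.1618  0.1769] F tool [0.2585 0.4223 1.3211] mom tool [ 0.0591  0.4932 -0.0041] 0.33579735799818805
eye in tool rel knuckle [-0.0728  0.0007 -0.0004]
```

View pics/z11.png

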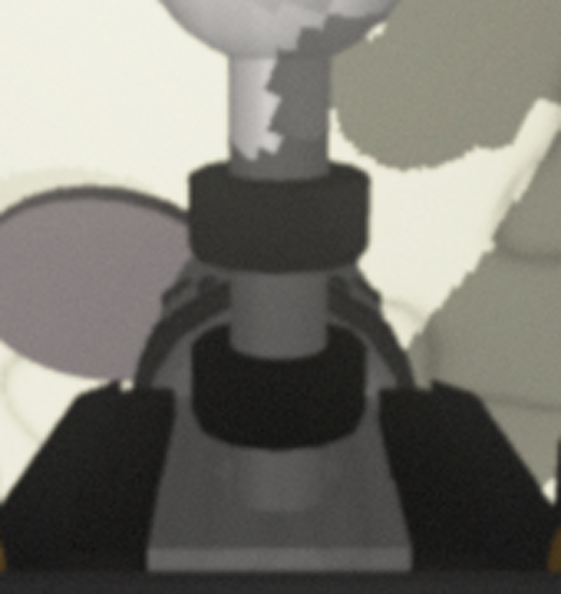

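Ring face is roughly 5 mm ahead of the lug. Now slow pushing with force checks.

>>> carry_out --pt "0.001 0 0 0 0 0" --pt "0.002 0 0 0 0 0" --pt "0.003 0 0 0 0 0" --pt "0.004 0 0 0 0 0" --pt "0.005 0 0 0 0 0" --pt "0.006 0 0 0 0 0" --pt "0.006 0 0 0 0 0"

```text
clock: 12.4
tool_pos: [0.5367, -0.1628, 0.1571]
eef_rot: [0.959, 0.119, -0.254, 0.032]
contact_force: [-0.1, 0.3, -0.8]
opening: 0.339
```

```bash
python3 st.py
```

```text
12.4 eye [ 0.546  -0.1604  0.1738] F tool [ 0.3865 -0.336   0.7369] mom tool [ 0.0716  0.5266 -0.0626] 0.3387834225580978
eye in tool rel knuckle [-0.0667  0.0006 -0.0004]
```

>>> carry_out --pt "0.001 0 0 0 0 0" --pt "0.002 0 0 0 0 0" --pt "0.003 0 0 0 0 0" --pt "0.003 0 0 0 0 0"

```text
clock: 12.8
tool_pos: [0.5388, -0.1623, 0.1558]
eef_rot: [0.959, 0.119, -0.255, 0.032]
contact_force: [-1.0, 0.3, 0.2]
opening: 0.333
```

```bash
python3 st.py
python3 - <<'E'
from h import *
s,p=snap('wrist','w8.png')
cv2.imwrite('pics/z12.png',cv2.resize(p['img'][130:310,200:370],None,fx=3.3,fy=3.3,interpolation=2))
E
```

```text
12.8 eye [ 0.5481 -0.16    0.1725] F tool [-0.8456 -0.5222  0.2708] mom tool [ 0.0904  0.2368 -0.0363] 0.3332189233831064
eye in tool rel knuckle [-0.0642  0.0007 -0.0002]
```

View pics/z12.png

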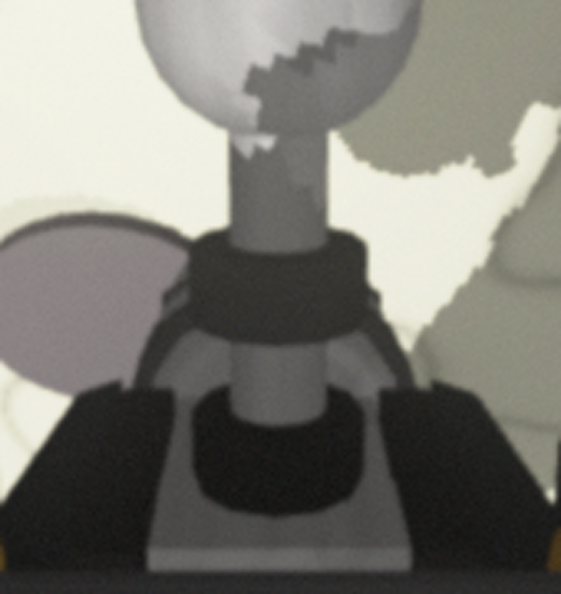

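Contact with the ring is starting. Continuing in small pushes.

>>> carry_out --pt "0.0005 0 0 0 0 0" --pt "0.001 0 0 0 0 0" --pt "0.0015 0 0 0 0 0" --pt "0.002 0 0 0 0 0" --pt "0.002 0 0 0 0 0"

```text
clock: 13.35
tool_pos: [0.5404, -0.1619, 0.1548]
eef_rot: [0.959, 0.119, -0.255, 0.032]
contact_force: [-3.7, -0.3, 2.5]
opening: 0.333
```

```bash
python3 st.py
```

```text
13.35 eye [ 0.5497 -0.1596  0.1716] F tool [-4.3914 -0.5778 -0.3909] mom tool [ 0.1191 -0.44   -0.0246] 0.3331884064971409
eye in tool rel knuckle [-0.0622  0.0008 -0.0002]
```

>>> carry_out --pt "0.0005 0 0 0 0 0" --pt "0.001 0 0 0 0 0" --pt "0.0015 0 0 0 0 0" --pt "0.002 0 0 0 0 0" --pt "0.002 0 0 0 0 0"

```text
clock: 13.85
tool_pos: [0.5425, -0.1614, 0.1536]
eef_rot: [0.959, 0.119, -0.254, 0.032]
contact_force: [-4.2, -0.2, 1.4]
opening: 0.333
```

```bash
python3 st.py
```

```text
13.85 eye [ 0.5518 -0.1591  0.1704] F tool [-4.3034 -0.8255  0.8093] mom tool [ 0.1564 -0.4263 -0.0967] 0.3334227425234973
eye in tool rel knuckle [-0.0598  0.0008 -0.0003]
```

>>> carry_out --pt "0.0005 0 0 0 0 0" --pt "0.001 0 0 0 0 0" --pt "0.0015 0 0 0 0 0" --pt "0.002 0 0 0 0 0" --pt "0.002 0 0 0 0 0"

```text
clock: 14.35
tool_pos: [0.5442, -0.161, 0.1526]
eef_rot: [0.959, 0.119, -0.254, 0.032]
contact_force: [-4.7, 0.4, 1.3]
opening: 0.338
```

```bash
python3 st.py
```

```text
14.35 eye [ 0.5535 -0.1586  0.1694] F tool [-4.5123 -1.4954  1.0514] mom tool [ 0.1653 -0.4946 -0.0618] 0.3381371824966203
eye in tool rel knuckle [-0.0578  0.0007 -0.0003]
```

>>> carry_out --pt "0.0005 0 0 0 0 0" --pt "0.001 0 0 0 0 0" --pt "0.0015 0 0 0 0 0" --pt "0.0015 0 0 0 0 0"

```text
clock: 14.75
tool_pos: [0.5455, -0.1606, 0.1519]
eef_rot: [0.959, 0.119, -0.254, 0.032]
contact_force: [-4.5, 0.4, -0.2]
opening: 0.336
```

```bash
python3 st.py
python3 - <<'E'
from h import *
s,p=snap('wrist','w9.png')
cv2.imwrite('pics/z13.png',cv2.resize(p['img'][130:310,200:370],None,fx=3.3,fy=3.3,interpolation=2))
E
```

```text
14.75 eye [ 0.5547 -0.1583  0.1687] F tool [-3.6377 -1.4844  2.2983] mom tool [ 0.0599 -0.4164 -0.003 ] 0.33646478494683285
eye in tool rel knuckle [-0.0563  0.0007 -0.0004]
```

View pics/z13.png

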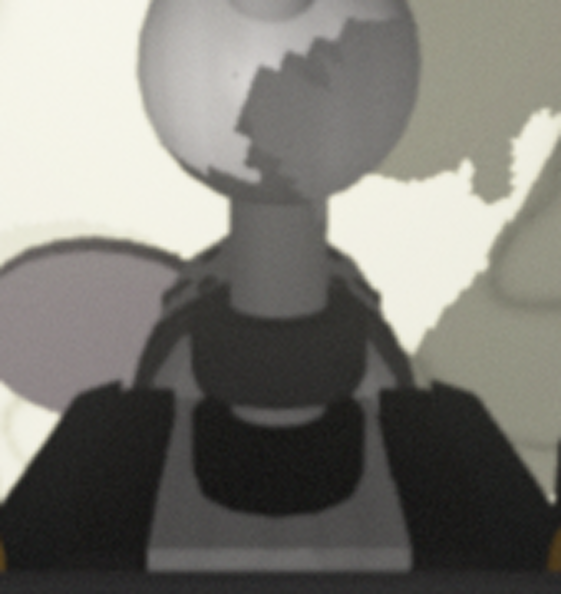

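About 2 mm of rod is still visible between ring and collar.

>>> carry_out --pt "0.0005 -0.0002 0 0 0 0" --pt "0.001 -0.0003 0 0 0 0" --pt "0.0015 -0.0003 0 0 0 0" --pt "0.0015 -0.0003 0 0 0 0"

```text
clock: 15.2
tool_pos: [0.5467, -0.1603, 0.1512]
eef_rot: [0.959, 0.119, -0.254, 0.032]
contact_force: [-4.2, -2.3, -0.2]
opening: 0.337
```

```bash
python3 st.py
```

```text
15.2 eye [ 0.5559 -0.1579  0.168 ] F tool [-3.9342  1.1669  2.4712] mom tool [-0.1268 -0.4536 -0.0134] 0.33694334481856864
eye in tool rel knuckle [-0.0548  0.0007 -0.0004]
```

>>> carry_out --pt "0.0005 0 0 0 0 0" --pt "0.001 0 0 0 0 0" --pt "0.001 0 0 0 0 0"

```text
clock: 15.5
tool_pos: [0.5475, -0.1601, 0.1507]
eef_rot: [0.959, 0.119, -0.254, 0.032]
contact_force: [-4.4, -1.8, 0.9]
opening: 0.338
```

```bash
python3 st.py
python3 - <<'E'
from h import *
s,p=snap('wrist','w10.png')
cv2.imwrite('pics/z14.png',cv2.resize(p['img'][130:310,200:370],None,fx=3.3,fy=3.3,interpolation=2))
E
```

```text
15.5 eye [ 0.5567 -0.1577  0.1675] F tool [-4.5551  0.6804  1.5338] mom tool [-0.0944 -0.4124  0.0036] 0.3383844543037142
eye in tool rel knuckle [-0.0539  0.0007 -0.0004]
```

View pics/z14.png

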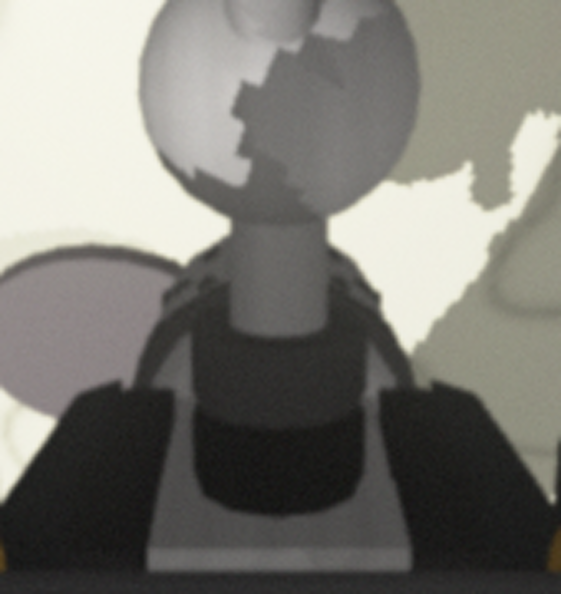

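No rod is visible between ring and collar now, but the force hasn't risen yet (4.5 N). The collar may hide the last of the gap, so I continue in fine steps.

>>> carry_out --pt "0.0005 0 0 0 0 0" --pt "0.001 0 0 0 0 0" --pt "0.001 0 0 0 0 0"

```text
clock: 15.85
tool_pos: [0.5483, -0.1599, 0.1502]
eef_rot: [0.959, 0.119, -0.254, 0.032]
contact_force: [-4.4, -2.0, -0.3]
opening: 0.336
```

```bash
python3 st.py
```

```text
15.85 eye [ 0.5576 -0.1576  0.167 ] F tool [-4.0084  0.8993  2.5791] mom tool [-0.1413 -0.4429 -0.0567] 0.33644226113987163
eye in tool rel knuckle [-0.0529  0.0007 -0.0003]
```

>>> carry_out --pt "0.0005 0 0 0 0 0" --pt "0.0005 0 0 0 0 0"

```text
clock: 16.05
tool_pos: [0.5487, -0.1598, 0.15]
eef_rot: [0.959, 0.119, -0.254, 0.032]
contact_force: [-4.0, -2.8, 0.3]
opening: 0.336
```

```bash
python3 st.py
```

```text
16.05 eye [ 0.5579 -0.1574  0.1668] F tool [-4.0968  1.7027  2.0314] mom tool [-0.1578 -0.4637 -0.0436] 0.3360068338054789
eye in tool rel knuckle [-0.0525  0.0007 -0.0003]
```

>>> carry_out --pt "0.0005 0 0 0 0 0" --pt "0.0005 0 0 0 0 0"

```text
clock: 16.25
tool_pos: [0.5487, -0.1598, 0.15]
eef_rot: [0.959, 0.119, -0.255, 0.032]
contact_force: [-5.3, -3.0, 1.0]
opening: 0.339
```

```bash
python3 st.py
```

```text
16.25 eye [ 0.558  -0.1574  0.1668] F tool [-5.5563  1.5995  2.0204] mom tool [-0.0815 -0.7657  0.0017] 0.33905705156940275
eye in tool rel knuckle [-0.0524  0.0007 -0.0003]
```

>>> carry_out --pt "0.0005 0 0 0 0 0" --pt "0.0005 0 0 0 0 0"

```text
clock: 16.45
tool_pos: [0.5487, -0.1598, 0.15]
eef_rot: [0.959, 0.119, -0.255, 0.032]
contact_force: [-5.8, -2.8, 2.1]
opening: 0.332
```

```bash
python3 st.py
```

```text
16.45 eye [ 0.558  -0.1574  0.1667] F tool [-6.5165  1.2823  1.3605] mom tool [-0.0409 -0.9916 -0.0306] 0.33234708919747696
eye in tool rel knuckle [-0.0524  0.0007 -0.0002]
```

It has stopped at -52.4 mm and the force is climbing (4.1, 5.6, 6.5 N). I'll confirm the stop with a firmer push, still under 15 N.

>>> carry_out --pt "0.0005 0 0 0 0 0" --pt "0.001 0 0 0 0 0" --pt "0.001 0 0 0 0 0"

```text
clock: 16.75
tool_pos: [0.5487, -0.1598, 0.1499]
eef_rot: [0.959, 0.118, -0.256, 0.032]
contact_force: [-8.5, -2.7, 5.4]
opening: 0.341
```

```bash
python3 st.py
```

```text
16.75 eye [ 0.558  -0.1575  0.1666] F tool [-10.4224   0.5125  -0.2368] mom tool [ 0.0414 -1.4417 -0.0218] 0.341132244307784
eye in tool rel knuckle [-0.0523  0.0008 -0.    ]
```

>>> carry_out --pt "0.0005 0 0 0 0 0" --pt "0.001 0 0 0 0 0" --pt "0.001 0 0 0 0 0"

```text
clock: 17.05
tool_pos: [0.5487, -0.1598, 0.1498]
eef_rot: [0.959, 0.118, -0.257, 0.032]
contact_force: [-8.6, -2.1, 7.4]
opening: 0.333
```

```bash
python3 st.py
python3 - <<'E'
from h import *
s,p=snap('wrist','w11.png')
cv2.imwrite('pics/z15.png',cv2.resize(p['img'][130:310,200:370],None,fx=3.3,fy=3.3,interpolation=2))
for n in('side','scene'): 
  s,p=snap(n,n+'11.png')
  cv2.imwrite(f'pics/z15{n}.png',cv2.resize(p['img'][110:180,290:390] if n=='side' else p['img'][240:320,120:240],None,fx=6,fy=6,interpolation=2))
E
```

```text
17.05 eye [ 0.5581 -0.1574  0.1666] F tool [-11.4065  -0.0083  -1.9269] mom tool [ 0.1088 -1.9401 -0.0743] 0.3326100225497974
eye in tool rel knuckle [-0.0522  0.0008  0.0001]
```

View pics/z15side.png

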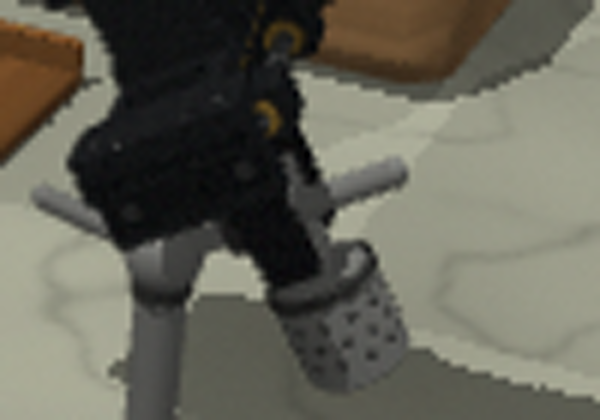

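View pics/z15.png

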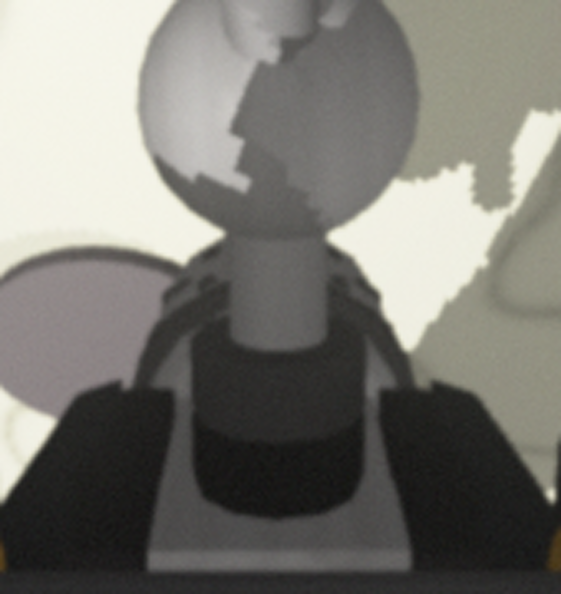

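Firm stop at 11.4 N with no movement: ring travel was about 11.4 mm, its face is about 46 mm from the root, and no gap shows. Both figures fit the spec. Unloading before release.

>>> carry_out --pt "-0.001 0 0 0 0 0" --pt "-0.002 0 0 0 0 0" --pt "-0.003 0 0 0 0 0" --pt "-0.003 0 0 0 0 0"

```text
clock: 17.6
tool_pos: [0.5487, -0.1597, 0.1501]
eef_rot: [0.959, 0.119, -0.254, 0.032]
contact_force: [-5.4, -1.8, -0.1]
opening: 0.338
```

```bash
python3 st.py
```

```text
17.6 eye [ 0.558  -0.1574  0.1669] F tool [-4.8761  0.4743  2.9108] mom tool [-0.2179 -0.4488 -0.0764] 0.33812369732149766
eye in tool rel knuckle [-0.0524  0.0006 -0.0005]
```

>>> carry_out --pt "-0.001 0 0 0 0 0" --pt "-0.002 0 0.0005 0 0 0" --pt "-0.002 0 0.0005 0 0 0"

```text
clock: 17.9
tool_pos: [0.5483, -0.159, 0.1504]
eef_rot: [0.96, 0.12, -0.253, 0.032]
contact_force: [0.6, 0.4, -0.9]
opening: 0.331
```

```bash
python3 st.py
```

```text
17.9 eye [ 0.5575 -0.1567  0.1672] F tool [ 1.0307 -0.2211  0.4702] mom tool [-0.0061  0.5239 -0.0178] 0.3306657664960792
eye in tool rel knuckle [-0.0529 -0.0002 -0.0008]
```

>>> carry_out --pt "0 0 0 0 0 0" --pt "0 0 0 0 0 0" --pt "0 0 0 0 0 0" --pt "0 0 0 0 0 0" --pt "0 0 0 0 0 0" --pt "0 0 0 0 0 0" --pt "0 0 0 0 0 0" --pt "0 0 0 0 0 0" --pt "0 0 0 0 0 0" --pt "0 0 0 0 0 0" --fingers 0

```text
clock: 18.9
tool_pos: [0.5468, -0.16, 0.1506]
eef_rot: [0.959, 0.119, -0.254, 0.032]
contact_force: [-0.7, -0.0, -0.3]
opening: 1.0
```

```bash
python3 st.py
python3 - <<'E'
from h import *
s,p=snap('wrist','w12.png')
E
```

```text
18.9 eye [ 0.5561 -0.1577  0.1673] F tool [-0.4812 -0.1322  0.5923] mom tool [ 0.0975  0.3948 -0.0335] 1.0001941548301072
eye in tool rel knuckle [-0.0544  0.0004  0.0001]
```

View pics/w12.png

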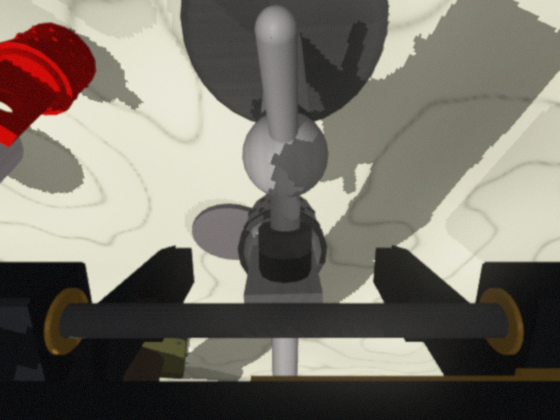

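Released: the infuser hangs at (285,265) with the fingers clear on both sides. Retracting square to the rod.

>>> carry_out --pt "-0.003 0 -0.02 0 0 0" --pt "-0.003 0 -0.05 0 0 0" --pt "-0.003 0 -0.08 0 0 0" --pt "-0.003 0 -0.11 0 0 0" --pt "-0.003 0 -0.13 0 0 0" --pt "-0.003 0 -0.13 0 0 0" --pt "-0.003 0 -0.13 0 0 0"

```text
clock: 19.65
tool_pos: [0.6062, -0.1449, 0.2644]
eef_rot: [0.959, 0.119, -0.255, 0.032]
contact_force: [-0.2, -0.2, -0.0]
opening: 1.003
```

```bash
python3 st.py
python3 - <<'E'
from h import *
s,p=snap('wrist','w13.png')
for n in('side','scene'): 
  s,p=snap(n,n+'13.png')
  cv2.imwrite(f'pics/z16{n}.png',cv2.resize(p['img'][110:210,280:400] if n=='side' else p['img'][230:330,120:240],None,fx=5,fy=5,interpolation=2))
E
```

```text
19.65 eye [ 0.6155 -0.1425  0.2811] F tool [-0.174   0.1131  0.1169] mom tool [0.0799 0.3876 0.0026] 1.0028834172198398
eye in tool rel knuckle [-0.0575  0.0003 -0.1291]
```

View pics/w13.png

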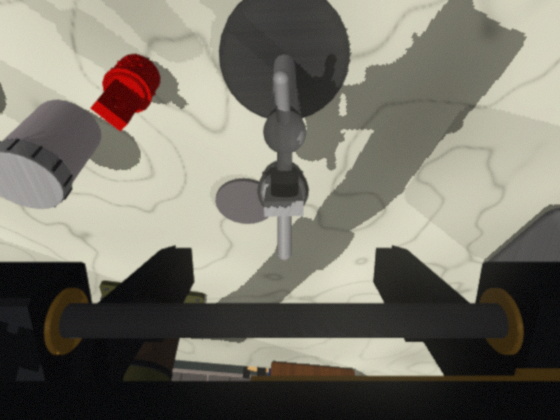

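View pics/z16side.png

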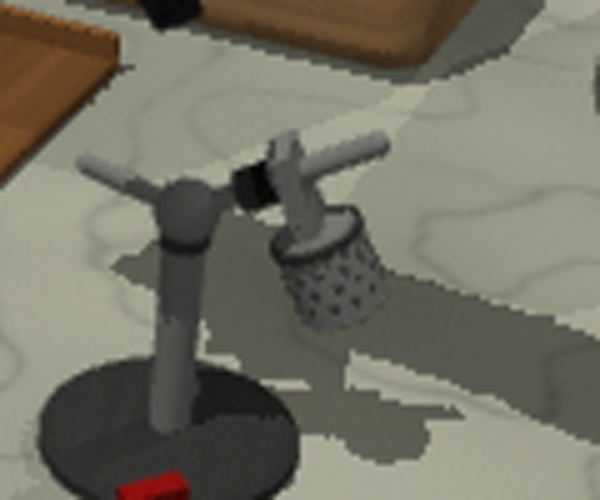

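View pics/z16scene.png

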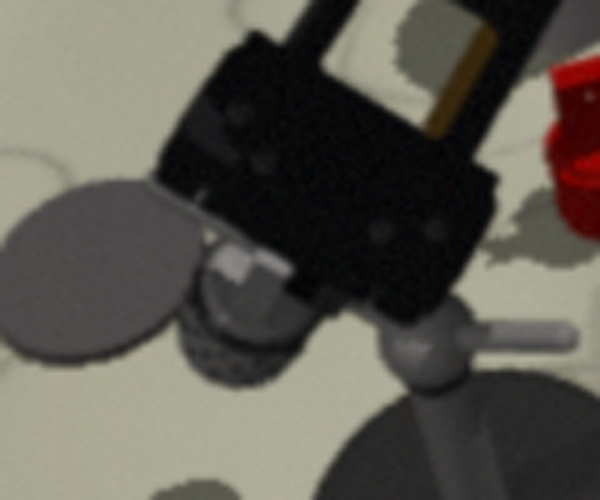

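View pics/scene13.png

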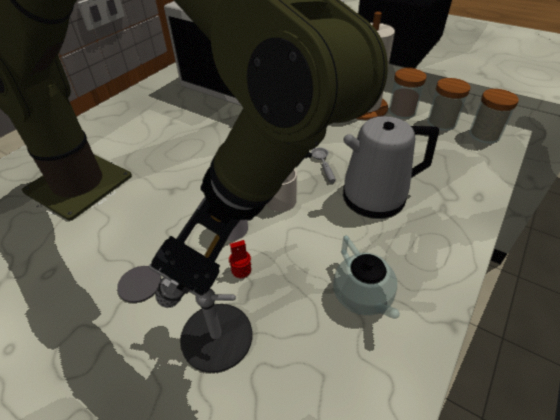

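The infuser hangs on the rod, and ring and collar read as one black block in the side view at crop (255,187). I'll clear the arm and check once more.

>>> carry_out --pt "0 0 -0.03 0 0 0" --pt "-0.02 -0.03 -0.06 0 0 0" --pt "-0.04 -0.06 -0.07 0 0 0" --pt "-0.05 -0.1 -0.08 0 0 0" --pt "-0.05 -0.14 -0.08 0 0 0" --pt "-0.05 -0.18 -0.08 0 0 0" --pt "-0.05 -0.2 -0.08 0 0 0" --pt "-0.05 -0.2 -0.08 0 0 0" --pt "-0.05 -0.2 -0.08 0 0 0"

```text
clock: 20.7
tool_pos: [0.5541, 0.0466, 0.3587]
eef_rot: [0.959, 0.118, -0.255, 0.033]
contact_force: [-0.1, -0.2, -0.3]
opening: 0.998
```

```bash
python3 st.py
python3 - <<'E'
from h import *
o=[]
for n in('side','scene'): 
  s,p=snap(n,n+'14.png')
  o.append(cv2.resize(p['img'][120:180,300:380] if n=='side' else p['img'][250:310,140:220],None,fx=5,fy=5,interpolation=2))
cv2.imwrite('pics/z17.png',np.hstack(o))
print(np.max([0]))
E
```

```text
20.7 eye [0.5634 0.049  0.3755] F tool [0.0063 0.2119 0.2891] mom tool [ 0.0015  0.4042 -0.0027] 0.998273668954625
eye in tool rel knuckle [-0.1082 -0.1975 -0.2096]
0
```

View pics/z17.png

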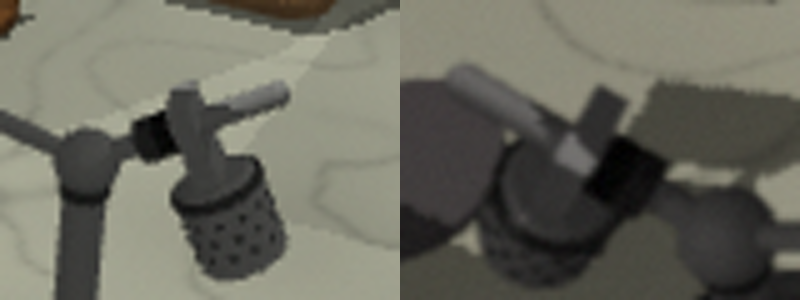

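View pics/scene14.png

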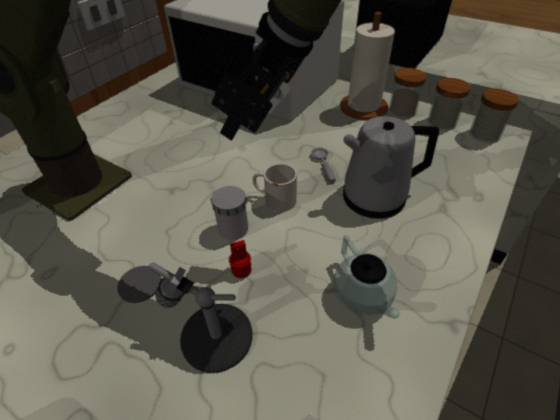

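Both zoomed views show the ring and collar as one block with no gap, and the infuser hanging against the ring. The bystanders are where they were and the robot is clear, so I'm handing in.

```bash
python3 -c "
from plant import r
print(r.finish_job())"
```

```text
the job is handed in; nothing more can be done
None
```

The steel infuser now hangs on the long slanted arm, with the rubber ring pushed home against the collar. I handed the job in at about 21 s on the clock.

- **Threading:** I gripped the infuser by its lug and lined the eye up with the actual rod, using the cameras. It went over the tip without any noticeable contact force, so there was no need to feel for the rod.
- **Pushing the ring:** The ring slid at about 4–5 N for roughly 11.4 mm, within the stated 8–14 mm. It then stopped dead, and a firmer push did not move it. The highest force I read was about 11.6 N, but force is only reported at the end of each move, so brief peaks in between were not seen.
- **Last checks:** After unloading, releasing and backing away, the side and scene pictures show ring and collar as one block with no visible gap. The infuser hangs against the ring, and the robot is touching nothing. The other things on the counter look unmoved by eye; I did not re-measure their positions.

No check failed or disagreed beyond 1–2 mm of camera error. "Fully home" rests on the hard stop and the missing gap, because the ring's gap cannot be read directly.

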